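# Shut the cold-pack drawer and hold the sample cooler's lid open

## Task

On the lab bench, push the cooler's cold-pack drawer fully home so the cold stays in, and only then lift the coral-red lid of the sample well by its black bar and hold it still, open at 45 degrees, so a colleague can pipette under it. The lid falls shut if let go, so finish while still holding it there with the gripper, with nothing else propping it. Leave everything else on and around the cooler where it stands.

Things in the scene. Friction and masses are not known exactly. Their poses are not given: they have to be found in the camera images.
- cooler: bench sample cooler, navy blue box fixed to the bench, 180 (x) x 300 (y) x 120 high; origin at the centre of its underside; -x is its front (roughly towards the robot), +y its left half (open-topped well with sample tubes, under the lid), -y its right half (drawer, with a fixed top)
- drawer (a joint): how far the white-fronted cold-pack drawer stands out towards the cooler's -x: 0 = fully home (its 12 mm thick front against the cooler's front face), up to 0.10 m; starts partly out; slides with about 2 N of friction plus light damping and stays where it is left
- drawer_handle (a point): middle of the drawer's black handle: bar of 10 mm diameter, 80 mm long along the cooler's y, 90 mm above the bench, standing 35 mm off the drawer's front; with the drawer home it lies at x -137, y -72.5 mm in the cooler's frame, and the drawer's travel adds to that towards -x. It can be pushed from the robot's side
- lid (a joint): opening angle of the lid in rad: 0 = shut, 0.785 = 45 degrees, stop at 1.35; starts shut; no spring or catch; falls shut by its weight (about 0.5 kg) from any angle
- lid_bar (a point): middle of the lid's black lifting bar: 10 mm diameter, 100 mm long along the cooler's y, carried by two legs 50 mm out from the lid's front edge with free space between bar and lid; 125.5 mm above the bench when shut; 220 mm from the hinge. A grip across the bar from above lets the round bar turn between the fingers as the lid rises
- lid_hinge (a point): middle of the lid's hinge line, along the cooler's y at the far (+x) edge of the well: at x 85, y 75, z 120.5 mm in the cooler's frame; with the lid shut the bar lies 220 mm towards -x and 5 mm above it. The lid is a coral-red plate 170 x 148 x 10 mm with a white centre
- rack: red tube rack, 166 x 90 x 97 high, loose, left of the cooler; origin under its centre; leave alone
- tipbox: yellow pipette-tip box with clear lid, 120 x 85 x 65 high, loose; origin under its centre; leave alone
- slidebox: orange and white slide box, 60 x 90 x 38 high, loose on the back of the cooler's right-hand top; origin under its centre; leave alone
- bottle: amber bottle, 64 diameter, 150 high, loose, right of the cooler; origin under its centre; leave alone
- jar: white jar with red cap, 60 diameter, 80 high, loose, right of the cooler; origin under its centre; leave alone
- tubeblock: small yellow block with four black caps, 70 x 70 x 42 high, loose, on the right of the bench; origin under its centre; leave alone

How it is judged:
On the way, in this order (a step that is already met when the one before it is completed fails the run):
1. the drawer is fully home (value of joint drawer below 0.006 m), for 0.2 s.
2. the lid is held by the fingers, open at 45 degrees (value of joint lid between 0.68 and 0.89 rad and contact force between the fingers and lid above 0.8 N and value of joint drawer below 0.006 m), for 0.5 s.
At the end, for the whole second after the job is handed in: The fingers hold the lid still (contact over 0.8 N, under 0.05 rad/s) at 45 degrees within 6 degrees (0.68 to 0.89 rad), no loose thing bears on it, the drawer is home within 6 mm, and the six loose things stand upright within 30 mm of where they began (all of step 2 and velocity of joint lid between -0.05 and 0.05 rad/s and contact force between lid and rack below 0.3 N and contact force between lid and tipbox below 0.3 N and contact force between lid and slidebox below 0.3 N and contact force between lid and bottle below 0.3 N and contact force between lid and jar below 0.3 N and contact force between lid and tubeblock below 0.3 N and distance of each of rack, tipbox, slidebox, bottle, jar, tubeblock from where it was at the start of the episode below 0.03 m and angle between each of rack, tipbox, slidebox, bottle, jar, tubeblock's own z axis and vertical below 0.2 rad); the arm keeps its last pose, push and grip.
It fails at once if the lid is raised (over 0.15 rad) while the drawer is still out (over 15 mm) (value of joint lid above 0.15 rad and value of joint drawer above 0.015 m).
It fails at once if a bystander is shoved over 40 mm (distance of any of rack, tipbox, slidebox, bottle, jar, tubeblock from where it was at the start of the episode above 0.04 m).
It fails at once if a bystander is knocked over (angle between any of rack, tipbox, slidebox, bottle, jar, tubeblock's own z axis and vertical above 0.5 rad).
It also fails if it takes over 43 s, if anything falls off the work surface, if the arm or the gripper's body presses on something with over 40 N, if the wrist force passes 120 N, or if a joint passes its speed limit or range.

## Robot

A 6-joint arm with a two-finger parallel gripper is mounted at the origin on the work surface. World frame = base frame: x ahead of the robot, y to its left, z up, the work surface at z = 0. Lengths are in m, angles in rad, forces in N, time in s.
With the tool pointing down it reaches from about 0.275 to 0.825 m from the base axis. Payload 4.9 kg.
Tool frame: the origin (TCP) lies at the centre of the arm's flange, where the gripper is bolted on; the fingertips stand manip.finger_overhang ahead of it and the grasp point (between the pads) lies 155 mm ahead of it (manip.finger_overhang is the distance from the TCP to the fingertips, in m); z points along the fingers, y is the line along which they close (so a half turn about z gives the same grasp; the last joint's range is limited). The gripper opens to 85 mm and grips with 20 to 120 N. Pads are 22 mm wide; open, the fingers measure 114 mm over their backs; the gripper's body (76 mm by 85 mm) begins 54 mm behind the grasp point. The pads swing forward as they close: fully open they stand 13 mm farther back than shut.
Start: joints at [-1.45, 0.326, -0.193, 1.052, 0, 1.437], TCP at [0.139, -0.532, 0.405] pointing down, gripper open.
Joint ranges: [-2.65, 2.65], [-0.97, 1.79], [-1.3, 1.35], [-1.93, 2.1], [-1.47, 1.37], [-3.14, 3.14]. Speed limits (rad/s): [2.57, 2.57, 3.14, 3.14, 3.14, 3.14].

## Interface

Orientations are given as a rotation vector (axis times angle).
In Python, from plant import manip, viewer, job_done gives the robot as it stands.
- The arm moves only by the shell command python3 -m creep 'ROWS' [OPENING]. ROWS is text: rows parted by semicolons, each of 6 numbers parted by spaces: the shift along the tool's x, y, z each as a share of 0.25 m, from -1 to 1, then the turn, a rotation vector about the tool's x, y, z each as a share of pi rad, from -1 to 1. A call has 1 to 10 rows; each row shifts and turns the commanded pose from where the row before left it, along the tool's axes as they then stand; what a row does not reach is not made up. A row lasts 1/12 s, in which the tool goes at most 41.7 mm and 7.16 degrees, less where a joint would pass 70% of its speed; a pose out of reach is approached as far as the arm can. A call with a number of a shift or a turn outside -1 to 1 is refused whole. A call with a gripper value outside its range is refused whole. OPENING is the finger opening in mm, from 0 to 85.4, set as the call begins (- or left out, the last holds). The fingers move at their own pace and stop on an object; the grip force is fixed at half the most. Time passes only in rows, so rows that do not move let the fingers close. It gives the time, the measured TCP pose, the force, the opening and the grip force at its end, in the units of the state.
- manip.get_state(): the state, without advancing time (a new reading comes with each control period).
- viewer.get_image(name): name is "scene" or "top" or "wrist"; returns a dict with "image" (384x512x3 uint8, red, green, blue), "range_z" (384x512 float32, m along the optical axis (not along the pixel's ray), 0 where there is no reading), "fx", "fy", "cx", "cy" (pixels), "dist_coeffs" ([k1, k2, p1, p2, k3] as OpenCV has them; the pictures are not rectified), "R" (3x3) and "t" (3): a world point X has camera coordinates R X + t. Camera axes: x right, y down, z forward; pixel columns grow to the right and rows downward; lengths in m; the calibration is good to about 2 mm. A picture is of the moment at which its call begins.
- job_done(): hands the job in; it is judged then, once.
The state is a dict: "clock": time; "joint_pos": joint angles; "joint_velocities": joint speeds; "joint_efforts": joint torques, N m; "eef_pos": TCP position; "ee_rot": TCP orientation; "ft_force": force on the tool from outside, world axes, zero at the start; "wrist_torque": the same for the moment, N m; "grip_width": finger opening in m; "grip_force": force on a finger pad.
Only numpy, scipy, OpenCV 4.12 (cv2) and the standard library are available. Lean on these libraries where they do the work, as an engineer would, in place of code of your own. Each camera call takes 0.05 s, during which the arm holds its last target. There are 200 camera calls.

## Working session

There is one attempt and no reset: what is moved stays moved. The work goes in short steps, Python scripts to look and compute and a shell command to move; the robot and the scene stay as the last step left them, time stands still between calls to the robot, and variables do not carry over. Pictures are saved under pics/ and viewed, at most 10 in all, crops included, and the job is handed in when it is done.

```bash
ls; mkdir -p pics
python3 - <<'E'
from plant import manip, viewer
import cv2,numpy as np
s=manip.get_state(); print(s, manip.finger_overhang)
ims=[]
for n in ["scene","top"]:
    d=viewer.get_image(n); np.savez(f"pics/{n}0.npz",**d)
    cv2.imwrite(f"pics/{n}0.png",d["image"][...,::-1]); print(n,d["fx"],d["dist_coeffs"],d["R"],d["t"])
E
```

```text
pics
{'clock': 0.0, 'joint_pos': array([-1.45017345e+00,  3.26956847e-01, -1.93578296e-01,  1.05201333e+00,
        1.41249636e-05,  1.43662944e+00]), 'joint_velocities': array([-1.88359771e-03, -7.23912889e-05, -1.06065681e-03,  4.41964695e-04,
       -1.63593294e-03,  3.56227116e-04]), 'joint_efforts': array([ 1.16023755e-03, -4.43399835e+01,  2.62438953e+01,  1.53660245e-02,
       -3.46265479e-04, -4.57839761e-06]), 'eef_pos': array([ 0.13861914, -0.53195184,  0.40389664]), 'ee_rot': array([-3.11439613e+00, -3.98918535e-01, -4.08023901e-05]), 'ft_force': array([-0.9072752 ,  0.14933555, -0.11684162]), 'wrist_torque': array([ 0.00198726, -0.0206891 , -0.00662019]), 'grip_force': 0.0, 'grip_width': 0.08557437216948172} 0.1734
scene 411.620743308895 [-0.07723265  0.          0.          0.          0.        ] [[-0.49262103  0.87020124 -0.00862156]
 [ 0.65590651  0.36476126 -0.66085995]
 [-0.57193633 -0.33120844 -0.75045972]] [ 0.28777716 -0.32958808  1.44398259]
top 499.2633763041621 [-0.01102098  0.          0.          0.          0.        ] [[-0.00613891 -0.99957482 -0.02850421]
 [-0.98724688  0.01059284 -0.1588439 ]
 [ 0.1590783   0.02716556 -0.98689216]] [0.02907945 0.59723067 1.17854309]
```

View pics/scene0.png

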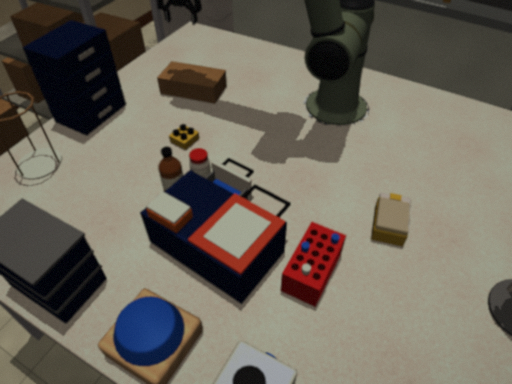

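View pics/top0.png

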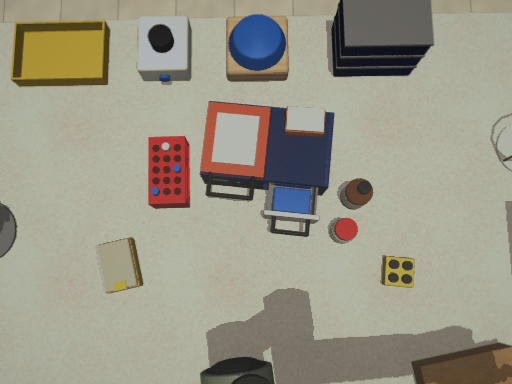

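The scene view shows the drawer handle at about (223–252, 160–175) and the lid bar at about (250–289, 187–212). In the top view the bar runs (207–253, 192–198), the drawer handle is near (291, 234), and the red lid spans (202–271, 102–178). Next I'll measure from both depth views.

```bash
cat > h.py <<'E'
import numpy as np,cv2
def cloud(d):
    h,w=d["range_z"].shape
    K=np.array([[d["fx"],0,d["cx"]],[0,d["fy"],d["cy"]],[0,0,1.]])
    uv=np.stack(np.meshgrid(np.arange(w),np.arange(h)),-1).reshape(-1,1,2).astype(float)
    n=cv2.undistortPoints(uv,K,np.asarray(d["dist_coeffs"],float)).reshape(h,w,2)
    z=d["range_z"][...,None].astype(float)
    return (np.concatenate([n*z,z],-1)-d["t"])@d["R"]   # R^T (c-t)
E
python3 - <<'E'
import numpy as np,cv2
from h import cloud
C={}
for n in ["top","scene"]:
    d=dict(np.load(f"pics/{n}0.npz")); P=cloud(d); im=d["image"].astype(int); C[n]=(d,P,im)
    ok=d["range_z"]>0; r,g,b=im[...,0],im[...,1],im[...,2]
    V,U=np.mgrid[:384,:512]
    roi=(U>195)&(U<335)&(V>95)&(V<245) if n=="top" else (U>140)&(U<295)&(V>155)&(V<300)
    red=ok&roi&(r>140)&(g<120)&(b<110)&(P[...,2]>.11)&(P[...,2]<.14)
    # largest component
    k,l,st,_=cv2.connectedComponentsWithStats(red.astype(np.uint8)); red=l==1+np.argmax(st[1:,4])
    rect=cv2.minAreaRect(P[red][:,:2].astype(np.float32)); print(n,"lid",rect,np.median(P[red][:,2])); print(cv2.boxPoints(rect))
    dark=ok&roi&(im.max(-1)<60)
    k,l,st,ce=cv2.connectedComponentsWithStats((dark&(b-r<25)).astype(np.uint8),connectivity=8)
    for i in range(1,k):
        if st[i,4]>15:
            p=P[l==i]; print(" dark",st[i],p.mean(0).round(3),np.percentile(p,[5,50,95],axis=0).round(3).tolist())
E
```

```text
top lid ((0.7167938947677612, 0.036862537264823914), (0.14750182628631592, 0.1699785739183426), 83.6505355834961) 0.1299176516034956
[[ 0.62416965 -0.02703681]
 [ 0.79310554 -0.04583514]
 [ 0.80941814  0.10076188]
 [ 0.64048225  0.11956022]]
 dark [201 172  83  28 771] [0.615 0.041 0.091] [[0.579, -0.027, 0.013], [0.623, 0.041, 0.108], [0.634, 0.102, 0.132]]
 dark [285 183  19   2  19] [ 0.611 -0.099  0.117] [[0.609, -0.118, 0.113], [0.612, -0.099, 0.116], [0.613, -0.081, 0.12]]
 dark [305 185  23  29 103] [ 0.598 -0.159  0.066] [[0.558, -0.174, 0.018], [0.603, -0.161, 0.058], [0.613, -0.136, 0.118]]
 dark [271 216  39  20 197] [ 0.509 -0.088  0.094] [[0.495, -0.132, 0.091], [0.503, -0.087, 0.094], [0.534, -0.048, 0.097]]
scene lid ((0.717266857624054, 0.034910090267658234), (0.1440095156431198, 0.17006322741508484), 83.13128662109375) 0.130436656203592
[[ 0.62423414 -0.02640854]
 [ 0.7930768  -0.0467472 ]
 [ 0.8102996   0.09622872]
 [ 0.6414569   0.11656739]]
 dark [163 156  10   6  44] [ 0.605 -0.248  0.129] [[0.594, -0.255, 0.121], [0.606, -0.247, 0.128], [0.612, -0.243, 0.14]]
 dark [192 158  15   5  25] [ 0.524 -0.206  0.071] [[0.508, -0.223, 0.067], [0.524, -0.202, 0.071], [0.536, -0.197, 0.075]]
 dark [223 159  30  18  91] [ 0.508 -0.086  0.094] [[0.499, -0.13, 0.091], [0.505, -0.084, 0.094], [0.525, -0.047, 0.097]]
 dark [ 141  166  145  134 4478] [ 0.763 -0.011  0.075] [[0.624, -0.189, 0.009], [0.791, 0.003, 0.078], [0.813, 0.115, 0.122]]
 dark [241 185  49  31 225] [0.594 0.039 0.123] [[0.56, -0.036, 0.07], [0.59, 0.034, 0.129], [0.625, 0.1, 0.132]]
 dark [282 276  13  20 186] [0.741 0.18  0.039] [[0.74, 0.166, 0.01], [0.741, 0.18, 0.039], [0.742, 0.193, 0.069]]
```

```bash
python3 -m creep '0 0 0 0 0 -0.0382; 0 0 0 0 0 -0.0382; 0 0 0 0 0 -0.0382; 0 0 0 0 0 -0.0382; 0 0 0 0 0 -0.0382; 0 0 0 0 0 -0.0382; 0 0 0 0 0 -0.0382; 0 0 0 0 0 -0.0382; 0 0 0 0 0 -0.0382; 0 0 0 0 0 -0.0382' 0
python3 -m creep '0.13 0.07 0 0 0 0; 0.13 0.07 0 0 0 0; 0.13 0.07 0 0 0 0; 0.13 0.07 0 0 0 0; 0.13 0.07 0 0 0 0; 0.13 0.07 0 0 0 0; 0.13 0.07 0 0 0 0; 0.13 0.07 0 0 0 0; 0.13 0.07 0 0 0 0; 0.13 0.07 0 0 0 0'
python3 -m creep '0.13 0.07 0 0 0 0; 0.13 0.07 0 0 0 0; 0.13 0.07 0 0 0 0; 0.13 0.07 0 0 0 0;0.1 0.06 0 0 0 0;0 0 0 0 0 0;0 0 0 0 0 0'
python3 - <<'E'
from plant import manip,viewer
import cv2,numpy as np
print(manip.get_state()['joint_pos'])
d=viewer.get_image("wrist"); np.savez("pics/wrist1.npz",**d); cv2.imwrite("pics/wrist1.png",d["image"][...,::-1])
E
```

```text
clock: 0.93
eef_pos: [0.1386, -0.5321, 0.4042]
ee_rot: [-2.34, -2.095, -0.001]
ft_force: [-0.2, 0.2, -0.2]
grip_width: 0.0004
grip_force: 0.0
clock: 1.77
eef_pos: [0.3505, -0.2279, 0.4046]
ee_rot: [-2.347, -2.088, -0.0]
ft_force: [0.0, -0.8, -0.2]
grip_width: 0.0003
grip_force: 0.0
clock: 2.35
eef_pos: [0.4528, -0.0842, 0.4043]
ee_rot: [-2.342, -2.093, 0.001]
ft_force: [0.2, -0.3, -0.4]
grip_width: -0.0001
grip_force: 0.0
[-3.44311481e-01  1.61581357e-01 -4.12560936e-01  9.97561932e-01
 -2.82253808e-04  1.33894343e+00]
```

View pics/wrist1.png

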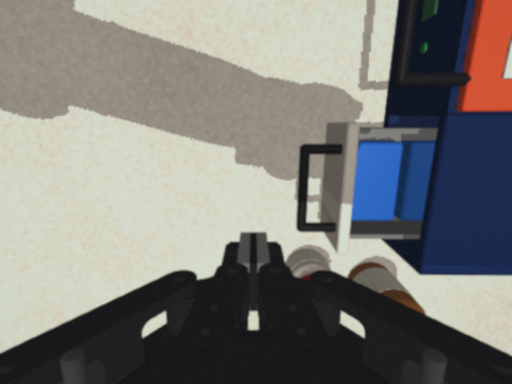

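The wrist view shows the drawer handle bar at u≈304, v 147–230, parallel to the image. The lid bar is at u≈405, v<80. I'll compute the handle's position from this second viewpoint.

Run:
```python
import numpy as np
from h import cloud
d=dict(np.load("pics/wrist1.npz"));P=cloud(d);m=d["image"].max(-1)<50
O=np.array([.7084,-.038]);
def cf(p): x=np.array([.9934,-.115]);y=np.array([.115,.9934]);q=p[:,:2]-O;return np.c_[q@x,q@y,p[:,2]]
for nm,(u0,u1,v0,v1) in dict(handle=(298,310,144,234),handlemid=(298,310,160,220),lidbar=(398,412,0,80)).items():
    s=np.zeros_like(m);s[v0:v1,u0:u1]=1;p=P[s&m&(d["range_z"]>0)];p=p[p[:,2]>.07]
    print(nm,np.percentile(p,[2,50,98],axis=0).round(4).tolist(),"cooler",np.percentile(cf(p),[2,50,98],axis=0).round(4).tolist())
```

```text
handle [[0.495, -0.1298, 0.0927], [0.5018, -0.0861, 0.0947], [0.5092, -0.0476, 0.0964]] cooler [[-0.2032, -0.1153, 0.0927], [-0.1996, -0.0714, 0.0947], [-0.1933, -0.0326, 0.0964]]
handlemid [[0.4959, -0.1188, 0.0928], [0.5012, -0.0874, 0.0947], [0.5072, -0.0611, 0.0963]] cooler [[-0.2032, -0.1046, 0.0928], [-0.2, -0.073, 0.0947], [-0.1963, -0.0465, 0.0963]]
lidbar [[0.5763, -0.0004, 0.1251], [0.5806, 0.0249, 0.1297], [0.5852, 0.0519, 0.1317]] cooler [[-0.1376, 0.0226, 0.1251], [-0.1347, 0.0478, 0.1297], [-0.128, 0.0747, 0.1317]]
```

```bash
python3 -m creep '0 0 0.131 0 0 0;0 0 0.131 0 0 0;0 0 0.131 0 0 0;0 0 0.131 0 0 0;0 0 0.131 0 0 0;0 0 0 0 0 0'
python3 -m creep '0 0.03 0 0 0 0;0 0.03 0 0 0 0;0 0.03 0 0 0 0;0 0.03 0 0 0 0;0 0.03 0 0 0 0;0 0.03 0 0 0 0'
python3 -m creep '0 0.03 0 0 0 0;0 0.03 0 0 0 0;0 0.03 0 0 0 0;0 0.03 0 0 0 0;0 0.03 0 0 0 0'
```

```text
clock: 2.9
eef_pos: [0.4489, -0.0858, 0.2361]
ee_rot: [-2.343, -2.08, 0.008]
ft_force: [-1.0, -0.9, -0.6]
grip_width: 0.0
grip_force: 0.0
clock: 3.4
eef_pos: [0.498, -0.0909, 0.2419]
ee_rot: [2.346, 2.088, -0.0]
ft_force: [-3.0, -1.3, 2.7]
grip_width: -0.0001
grip_force: 1.3
clock: 3.82
eef_pos: [0.5351, -0.095, 0.2408]
ee_rot: [-2.346, -2.089, -0.0]
ft_force: [-3.4, -0.3, 2.0]
grip_width: -0.0003
grip_force: 1.3
```

```bash
python3 -m creep '0 0.012 0 0 0 0;0 0.012 0 0 0 0;0 0.012 0 0 0 0;0 0 0 0 0 0'
python3 -m creep '0 0.008 0 0 0 0;0 0.008 0 0 0 0;0 0 0 0 0 0'
```

```text
clock: 4.15
eef_pos: [0.5438, -0.0962, 0.2408]
ee_rot: [2.346, 2.089, 0.001]
ft_force: [0.4, 0.4, 0.7]
grip_width: -0.0003
grip_force: 0.0
clock: 4.4
eef_pos: [0.5473, -0.0966, 0.2408]
ee_rot: [-2.346, -2.089, -0.0]
ft_force: [-1.6, 1.1, 0.2]
grip_width: -0.0002
grip_force: 0.4
```

```bash
python3 -m creep '0 0.008 0 0 0 0;0 0.008 0 0 0 0;0 0 0 0 0 0'
python3 -m creep '0 0.008 0 0 0 0;0 0.008 0 0 0 0;0 0 0 0 0 0'
```

```text
clock: 4.65
eef_pos: [0.5487, -0.0966, 0.2406]
ee_rot: [-2.343, -2.085, 0.008]
ft_force: [-11.0, 0.9, 8.8]
grip_width: 0.0001
grip_force: 5.8
clock: 4.9
eef_pos: [0.5501, -0.0967, 0.2405]
ee_rot: [-2.339, -2.082, 0.016]
ft_force: [-21.5, 1.3, 18.0]
grip_width: 0.0
grip_force: 11.2
```

```bash
python3 -m creep '0 -0.06 0 0 0 0;0 -0.1 0 0 0 0;0 -0.04 0 0 0 0;0 0 -0.12 0 0 0;0 0 -0.12 0 0 0;0 0 -0.12 0 0 0;0 0 -0.12 0 0 0;0 0 -0.12 0 0 0;0 0 0 0 0 0' 40
python3 -m creep '0.12 0 0 0 0 0;0.12 0 0 0 0 0;0.12 0 0 0 0 0;0.12 0 0 0 0 0;0.12 0 0 0 0 0;0 0 0 0 0 0;0 0 0 0 0 0'
python3 - <<'E'
from plant import manip,viewer
import cv2,numpy as np
d=viewer.get_image("wrist"); np.savez("pics/wrist2.npz",**d); cv2.imwrite("pics/wrist2.png",d["image"][...,::-1])
E
```

```text
clock: 5.65
eef_pos: [0.5077, -0.0924, 0.3973]
ee_rot: [2.339, 2.083, 0.009]
ft_force: [1.1, -0.2, -0.4]
grip_width: 0.0401
grip_force: 0.0
clock: 6.23
eef_pos: [0.5231, 0.0586, 0.3908]
ee_rot: [2.343, 2.092, 0.001]
ft_force: [0.2, 1.1, -0.1]
grip_width: 0.0395
grip_force: 0.0
```

View pics/wrist2.png

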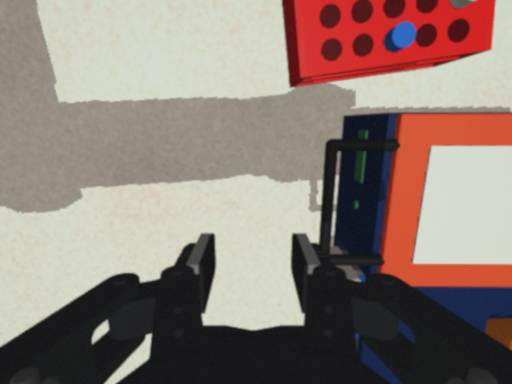

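The wrist view shows the lid bar at u≈328, v 145–250. The drawer is hidden behind the fingers, so I'll check it from the top and scene views.

Run:
```python
import numpy as np,cv2
from h import cloud
from plant import viewer,manip
O=np.array([.7084,-.038]);x=np.array([.9934,-.115]);y=np.array([.115,.9934])
def cf(p): q=p[...,:2]-O;return np.stack([q@x,q@y,p[...,2]],-1)
d=dict(np.load("pics/wrist2.npz"));Q=cf(cloud(d));m=(d["image"].max(-1)<50)
s=np.zeros_like(m);s[150:225,318:340]=1
p=Q[s&m&(Q[...,2]>.11)];print("bar",np.percentile(p,[2,50,98],axis=0).round(4).tolist())
s[:]=0;s[135:270,318:340]=1
p=Q[s&m&(Q[...,2]>.11)];print("bar y",np.percentile(p[:,1],[1,99]))
for n in ["top","scene"]:
    d=viewer.get_image(n);Q=cf(cloud(d));m=d["image"].max(-1)<60
    k=m&(abs(Q[...,2]-.093)<.006)&(abs(Q[...,1]+.0725)<.03)&(Q[...,0]>-.25)&(Q[...,0]<-.115)
    print(n,k.sum(),np.percentile(Q[k],[5,50,95],axis=0).round(4).tolist() if k.sum() else '')
e=manip.get_state()['eef_pos'];print("tcp",cf(e))
```

```text
bar [[-0.1371, 0.058, 0.1277], [-0.1338, 0.0904, 0.1301], [-0.1299, 0.1183, 0.1319]]
bar y [0.02175584 0.12608288]
top 70 [[-0.141, -0.101, 0.0909], [-0.1383, -0.0746, 0.0939], [-0.1342, -0.0465, 0.0967]]
scene 45 [[-0.1364, -0.0998, 0.0918], [-0.1333, -0.0731, 0.0938], [-0.1304, -0.0483, 0.0959]]
tcp [-0.19507816  0.07259466  0.39081725]
```

```bash
python3 -m creep '0.01 0.122 0 0 0 0;0 0.122 0 0 0 0;0 0 0 0 0 0;0 0 0.11 0 0 0;0 0 0.11 0 0 0;0 0 0.11 0 0 0;0 0 0.1 0 0 0;0 0 0 0 0 0;0 0 0 0 0 0'
python3 - <<'E'
from plant import viewer
import cv2,numpy as np
d=viewer.get_image("wrist"); cv2.imwrite("pics/wrist3.png",d["image"][...,::-1])
E
```

```text
clock: 7.13
eef_pos: [0.5829, 0.0517, 0.2825]
ee_rot: [-2.346, -2.086, 0.004]
ft_force: [-0.1, 0.6, 0.7]
grip_width: 0.0402
grip_force: 0.0
```

View pics/wrist3.png

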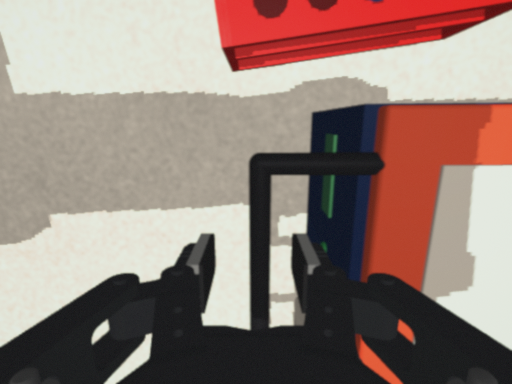

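The bar (u≈260) sits between the fingers (u≈212 and 293), so I'll close on it.

```bash
python3 -m creep '0 0 0 0 0 0;0 0 0 0 0 0;0 0 0 0 0 0;0 0 0 0 0 0;0 0 0 0 0 0;0 0 0 0 0 0;0 0 0 0 0 0' 0
python3 - <<'E'
import numpy as np
th=np.arange(0,46,5)
a=np.deg2rad(th+1.302);r=.22006
X=-r*np.cos(a);Z=r*np.sin(a)
print(np.c_[th[1:],np.diff(X)/.25,-np.diff(Z)/.25].round(4))
E
```

```text
clock: 7.77
eef_pos: [0.5847, 0.0526, 0.2855]
ee_rot: [2.344, 2.087, 0.004]
ft_force: [1.0, -0.2, 7.2]
grip_width: 0.0077
grip_force: 58.6
[[ 5.00e+00  5.10e-03 -7.66e-02]
 [ 1.00e+01  1.18e-02 -7.59e-02]
 [ 1.50e+01  1.83e-02 -7.46e-02]
 [ 2.00e+01  2.47e-02 -7.27e-02]
 [ 2.50e+01  3.10e-02 -7.03e-02]
 [ 3.00e+01  3.70e-02 -6.73e-02]
 [ 3.50e+01  4.27e-02 -6.38e-02]
 [ 4.00e+01  4.81e-02 -5.98e-02]
 [ 4.50e+01  5.32e-02 -5.54e-02]]
```

```bash
python3 -m creep '0 0.0025 -0.038 0 0 0;0 0.0025 -0.038 0 0 0;0 0.006 -0.038 0 0 0;0 0.006 -0.038 0 0 0;0 0.009 -0.0373 0 0 0;0 0.009 -0.0373 0 0 0;0 0 0 0 0 0;0 0 0 0 0 0'
python3 - <<'E'
from plant import viewer
import cv2,numpy as np
d=viewer.get_image("scene"); cv2.imwrite("pics/scene4.png",cv2.resize(d["image"][100:320,120:380,::-1],None,fx=2.5,fy=2.5))
E
```

```text
clock: 8.43
eef_pos: [0.593, 0.0516, 0.3408]
ee_rot: [2.345, 2.088, 0.002]
ft_force: [4.5, -0.7, -3.6]
grip_width: 0.0079
grip_force: 58.4
```

View pics/scene4.png

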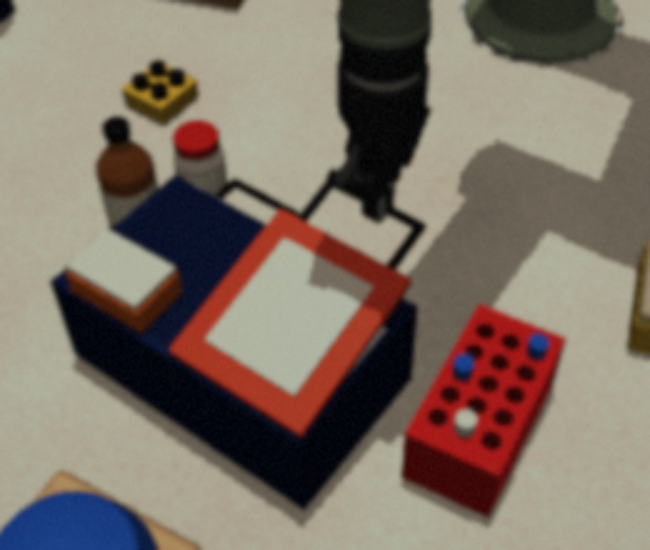

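The lid is rising with the bar gripped, and the bystanders are untouched. I'll carry on to 45°.

```bash
python3 -m creep '0 0.0123 -0.0364 0 0 0;0 0.0123 -0.0364 0 0 0;0 0.0155 -0.0352 0 0 0;0 0.0155 -0.0352 0 0 0;0 0.0185 -0.0337 0 0 0;0 0.0185 -0.0337 0 0 0;0 0 0 0 0 0'
python3 -m creep '0 0.0213 -0.0319 0 0 0;0 0.0213 -0.0319 0 0 0;0 0.024 -0.03 0 0 0;0 0.024 -0.03 0 0 0;0 0.0266 -0.0277 0 0 0;0 0.0266 -0.0277 0 0 0;0 0 0 0 0 0;0 0 0 0 0 0;0 0 0 0 0 0'
cat > m.py <<'E'
import numpy as np
from h import cloud
from plant import viewer,manip
O=np.array([.7084,-.038]);x=np.array([.9934,-.115]);y=np.array([.115,.9934])
def cf(p): q=p[...,:2]-O;return np.stack([q@x,q@y,p[...,2]],-1)
for n in ["scene","top"]:
    d=viewer.get_image(n);Q=cf(cloud(d));im=d["image"].astype(int)
    k=(im[...,0]>110)&(im[...,0]-im[...,1]>50)&(Q[...,2]>.12)&(Q[...,2]<.32)&(Q[...,1]>0)&(Q[...,1]<.15)&(abs(Q[...,0])<.1)
    p=Q[k];f=np.polyfit(p[:,0],p[:,2],1);print(n,k.sum(),"lid rad",-np.arctan(f[0]),"resid",np.std(p[:,2]-np.polyval(f,p[:,0])))
    h=(im.max(-1)<60)&(abs(Q[...,2]-.093)<.006)&(abs(Q[...,1]+.0725)<.03)&(Q[...,0]>-.25)&(Q[...,0]<-.115)
    print(" handle",h.sum(),np.median(Q[h],axis=0).round(4) if h.any() else '')
s=manip.get_state();t=cf(s['eef_pos']);print("tcp",t,"angle by tcp",np.arctan2(t[2]-.1575-.1205,.085-t[0])-.0227,s['ft_force'],s['grip_force'])
E
python3 m.py
```

```text
clock: 9.07
eef_pos: [0.6153, 0.049, 0.3937]
ee_rot: [-2.346, -2.088, 0.001]
ft_force: [-1.6, 0.6, -0.5]
grip_width: 0.0077
grip_force: 58.6
clock: 9.82
eef_pos: [0.6487, 0.0452, 0.4377]
ee_rot: [-2.343, -2.087, 0.007]
ft_force: [-8.9, -0.5, 5.8]
grip_width: 0.0077
grip_force: 59.6
scene 1800 lid rad 0.7500960919956787 resid 0.001932767682913409
 handle 0 
top 604 lid rad 0.7410280457686036 resid 0.002596078702538182
 handle 64 [-0.1386 -0.0759  0.0935]
tcp [-0.06891735  0.0758474   0.43765696] angle by tcp 0.7809999539145779 [-8.45734583 -0.63309741  6.0109482 ] 59.62552785873413
```

```bash
python3 -m creep '0 0.008 -0.012 0 0 0;0 0.008 -0.012 0 0 0;0 0 0 0 0 0;0 0 0 0 0 0;0 0 0 0 0 0;0 0 0 0 0 0;0 0 0 0 0 0;0 0 0 0 0 0;0 0 0 0 0 0;0 0 0 0 0 0'
python3 m.py
python3 - <<'E'
from plant import viewer
import cv2
cv2.imwrite("pics/scene5.png",viewer.get_image("scene")["image"][...,::-1])
E
```

```text
clock: 10.75
eef_pos: [0.6539, 0.0446, 0.4435]
ee_rot: [-2.344, -2.088, 0.004]
ft_force: [-4.7, -0.7, 4.1]
grip_width: 0.007
grip_force: 59.3
scene 1713 lid rad 0.7866472159137071 resid 0.0019768701167098735
 handle 0 
top 570 lid rad 0.7789767229157998 resid 0.002582514446855254
 handle 65 [-0.1386 -0.0738  0.0938]
tcp [-0.06359625  0.07576649  0.44348587] angle by tcp 0.8164209443528774 [-5.00953578  1.00647589  3.2491604 ] 59.32114541530609
```

View pics/scene5.png

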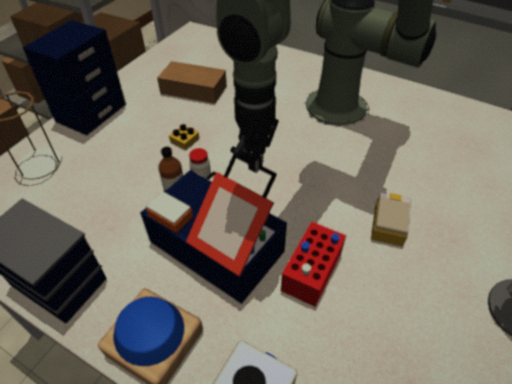

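The lid (around (230, 222)) is held open at about 0.78 rad. The rack, slide box, bottle, jar, tip box and tube block are where they started, and the drawer is home, so I'm handing in.

```bash
python3 -c "
from plant import job_done
print(job_done())"
```

```text
the job is handed in; nothing more can be done
None
```

I pushed the drawer fully home, then lifted the lid and handed the job in with the gripper still holding it at about 45° (0.78 rad by both cameras); the bystanders looked unmoved, and no verdict came back.

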